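Bring the rook round on the piece carousel

ROBOT

A 6-joint arm with a two-finger parallel gripper is mounted at the origin on the work surface. World frame = base frame: x ahead of the robot, y to its left, z up, the work surface at z = 0. Lengths are in m, angles in rad, forces in N, time in s.
With the tool pointing down it reaches from about 0.35 to 0.85 m from the base axis. Payload 8.1 kg.
Tool frame: the origin (TCP) lies midway between the tips of the shut fingers; the grasp point (between the pads) lies 19 mm behind it; z points along the fingers, y is the line along which they close (so a half turn about z gives the same grasp; the last joint's range is limited). The gripper opens to 93 mm and grips with 3 to 60 N. Pads are 15 mm wide; open, the fingers measure 128 mm over their backs; the gripper's body (75 mm by 188 mm) begins 65 mm behind the grasp point.
Start: joints at [1.15, 0.13, 1.488, -0, 1.523, -0.085], TCP at [0.198, 0.567, 0.219] pointing down, gripper open.
Joint ranges: [-2.96, 2.96], [-0.89, 2.26], [0.02, 2.5], [-1.34, 4.48], [0, 2.73], [-2.66, 2.66]. Speed limits (rad/s): [2.39, 2.39, 2.79, 3.14, 3.14, 3.14].

INTERFACE

Orientations are given as a rotation vector (axis times angle).
In Python, from plant import read_state, read_camera, get_calibration, close_job gives the robot as it stands.
- The arm moves only by the shell command python3 -m crank 'ROWS' [FORCE]. ROWS is JSON, a list that holds one entry, the list of rows, each a list of 7 numbers: the gripper's target within -1 to 1 (fully open at 1, half-way at 0, shut at -1), then the shift along the tool's x, y, z as a fraction of full scale, then the turn, a rotation vector about the tool's x, y, z as a fraction of full scale. In form: [[[grip, x, y, z, rx, ry, rz], ...]]. A call has exactly 5 rows; each row is the pose to reach, as a shift and turn from the pose commanded when the call began, along the tool's axes at that moment; what a row does not reach only later rows make up. Full scale, the value 1, is 0.5 m for a shift and 90 degrees for a turn. A row lasts 1/8 s, in which the tool goes at most 62.5 mm and 10.7 degrees, less where a joint would pass 70% of its speed; a pose out of reach is approached as far as the arm can. A call with a number of a shift or a turn outside -1 to 1 is refused whole. A call with a gripper value outside its range is refused whole. The fingers move at their own pace and stop on an object; FORCE is the grip in N (left out, the last holds). Time passes only in rows, so rows that repeat a pose let the fingers close, or fill a call up. It gives the time, the measured TCP pose, the force, the opening and the grip force at its end, in the units of the state.
- read_state(): the state, without advancing time (a new reading comes with each control period).
- read_camera(name): name is "scene" or "side" or "wrist"; returns the picture (384x512x3 uint8, red, green, blue); there is no depth.
- get_calibration(name): a dict with "fx", "fy", "cx", "cy" (pixels), "dist_coeffs" ([k1, k2, p1, p2, k3] as OpenCV has them; the pictures are not rectified), "eye" and "orientation" of the camera in the world; the wrist camera has in their place "mount" (4x4, takes a point from camera to tool coordinates, whose origin is the TCP and whose axes are the flange's). Camera axes: x right, y down, z forward; pixel columns grow to the right and rows downward; lengths in m; the calibration is good to about 2 mm. A picture is of the moment at which its call begins: read the wrist's pose just before it. get_calibration takes no time and is no camera call.
- close_job(): hands the job in; it is judged then, once.
The state is a dict: "t": time; "q": joint angles; "dq": joint speeds; "joint_torque": joint torques, N m; "tool_pos": TCP position; "orientation": TCP orientation; "force": force on the tool from outside, world axes, zero at the start; "wrist_torque": the same for the moment, N m; "opening": finger opening in m; "gripper_force": force on a finger pad.
Only numpy, scipy, OpenCV 4.12 (cv2) and the standard library are available. Lean on these libraries where they do the work, as an engineer would, in place of code of your own. Each camera call takes 0.05 s, during which the arm holds its last target. There are 200 camera calls.

TASK

Push the rim posts of the piece carousel to turn it until the pale boxwood rook stands squarely behind the brass pointer at the carousel's front. All four chess pieces must ride round standing, without the robot touching or lifting them; leave everything else on the table where it is.

Things in the scene. Friction and masses are not known exactly. Their poses are not given: they have to be found in the camera images.
- rook: The pale boxwood rook (castle-shaped, 54 mm tall, foot diameter 34 mm), the only pale piece. Loose; stands on the carousel's disc about 50 to 64 mm from the turning axis and rides round with it. Origin: centre of its underside, z up.
- carousel_foot: Fixed foot of the piece carousel (turntable). Origin: on the table, on the vertical turning axis, z up. Its own -x axis is the carousel's front: a flat brass pointer tongue, 28 mm wide, 10 mm high, sticks out there from under the disc to 180 mm from the axis, ending in a point. The carousel may stand turned: read the front from the foot.
- carousel (a joint): Turning angle (rad) of the carousel's disc on its foot, positive counter-clockwise from above; turns either way over a full turn (stops at +-12.5). Disc: mahogany with green top, diameter 264 mm, its top 32 mm above the table. About 2 N sideways on a rim post turns it; it has friction and stays where left. At value q, post k is at angle q + k*60 degrees from the foot's x axis.
- post0 (a point): Centre of the top of rim post k = 0. Six upright round brass posts, diameter 12 mm, stand on the disc near its rim, axes 120 mm from the turning axis, 60 degrees apart; tops 60 mm above the table, 28 mm above the disc. Turns with the disc.
- king_a: One of two black lacquered king pieces, 81 mm tall with a small cross on top, foot diameter 36 mm. Loose, stands on the carousel's disc about 50 to 64 mm from the axis; must not be touched. Origin: centre of its underside, z up.
- king_b: The other black king, same as king_a. Loose, stands on the carousel's disc about 50 to 64 mm from the axis; must not be touched. Origin: centre of its underside, z up.
- bishop: Black bishop piece, 66 mm tall, foot diameter 32 mm. Loose, stands on the carousel's disc about 50 to 64 mm from the axis; must not be touched. Origin: centre of its underside, z up.
- set_box: Mahogany set box with brass latch, hook undone, 150 x 300 x 75 mm high, loose on the table beyond the carousel. Origin: centre of its underside; short side along its x. To be left alone.
- chess_clock: Wooden two-dial chess clock, 60 x 190 x 110 mm high, loose on the table to the right. Origin: centre of its underside. To be left alone.
- ashtray: White porcelain ashtray, diameter 120, 30 mm high, loose on the table to the left. Origin: centre of its underside. To be left alone.
- mug: Blue mug, diameter 80, 90 mm high, handle at its +y, loose on the table to the left. Origin: centre of its underside. To be left alone.
Mind the look-alikes: they are no part of the job. Leave any blue or green look-alike of the king_a alone.

How it is judged:
At the end, for the whole second after the job is handed in: The rook is on the front side, its centre within 13 mm sideways of the pointer's middle line; the carousel is at rest; all four pieces stand upright (within 7 degrees) on the disc; set box, clock, ashtray and mug are within 15 mm of where they were (y of rook in the frame of carousel_foot between -0.013 and 0.013 m and x of rook in the frame of carousel_foot below -0.03 m and velocity of joint carousel between -0.05 and 0.05 rad/s and linear speed of rook below 0.02 m/s and angle between each of rook, king_a, king_b, bishop's own z axis and vertical below 0.12 rad and horizontal distance between each of rook, king_a, king_b, bishop and carousel_foot below 0.105 m and z of rook in the frame of carousel_foot between 0.027 and 0.038 m and z of king_a in the frame of carousel_foot between 0.027 and 0.038 m and z of king_b in the frame of carousel_foot between 0.027 and 0.038 m and z of bishop in the frame of carousel_foot between 0.027 and 0.038 m and distance of each of set_box, chess_clock, ashtray, mug from where it was at the start of the episode below 0.015 m); the robot touches nothing.
It fails at once if the robot touches a chess piece (contact force between any of the fingers, the arm and rook above 0.5 N or contact force between any of the fingers, the arm and king_a above 0.5 N or contact force between any of the fingers, the arm and king_b above 0.5 N or contact force between any of the fingers, the arm and bishop above 0.5 N).
It fails at once if a chess piece is lifted off the carousel, tipped over or falls (height (world z) of any of rook, king_a, king_b, bishop above 0.044 m or height (world z) of any of rook, king_a, king_b, bishop below 0.022 m or angle between any of rook, king_a, king_b, bishop's own z axis and vertical above 0.5 rad).
It fails at once if the set box, clock, ashtray or mug is pushed out of place (distance of any of set_box, chess_clock, ashtray, mug from where it was at the start of the episode above 0.015 m).
It also fails if it takes over 58 s, if anything falls off the work surface, if the arm or the gripper's body presses on something with over 40 N, if the wrist force passes 120 N, or if a joint passes its speed limit or range.

## Working session

There is one attempt and no reset: what is moved stays moved. The work goes in short steps, Python scripts to look and compute and a shell command to move; the robot and the scene stay as the last step left them, time stands still between calls to the robot, and variables do not carry over. Pictures are saved under pics/ and viewed, at most 10 in all, crops included, and the job is handed in when it is done.

```bash
mkdir -p pics; python3 - <<'E'
from plant import *
import cv2
s=read_state();print(s['t'],s['tool_pos'],s['orientation'],s['opening'])
for n in("scene","side"):
    cv2.imwrite(f"pics/{n}0.png",cv2.resize(read_camera(n)[:,:,::-1],(800,600)));c=get_calibration(n);print(c)
E
```

```text
0.0 [0.19747081 0.56597702 0.21761528] [-5.24947148e-01 -3.09698360e+00  2.76820399e-03] 0.0932608765438618
{'fx': 418.36082907075104, 'fy': 418.36082907075104, 'cx': 262.1530117919756, 'cy': 189.29414644699582, 'dist_coeffs': array([-0.00906252,  0.        ,  0.        ,  0.        ,  0.        ]), 'eye': array([ 1.28521501, -0.18488064,  1.03284616]), 'orientation': array([-2.03466136, -1.64838141,  0.52349332])}
{'fx': 384.820152196792, 'fy': 384.820152196792, 'cx': 254.8522733376947, 'cy': 194.94833359033413, 'dist_coeffs': array([-0.08577602,  0.        ,  0.        ,  0.        ,  0.        ]), 'eye': array([0.27589592, 0.65673836, 0.81968814]), 'orientation': array([-0.68922681,  2.64521415, -1.13968739])}
```

View pics/scene0.png

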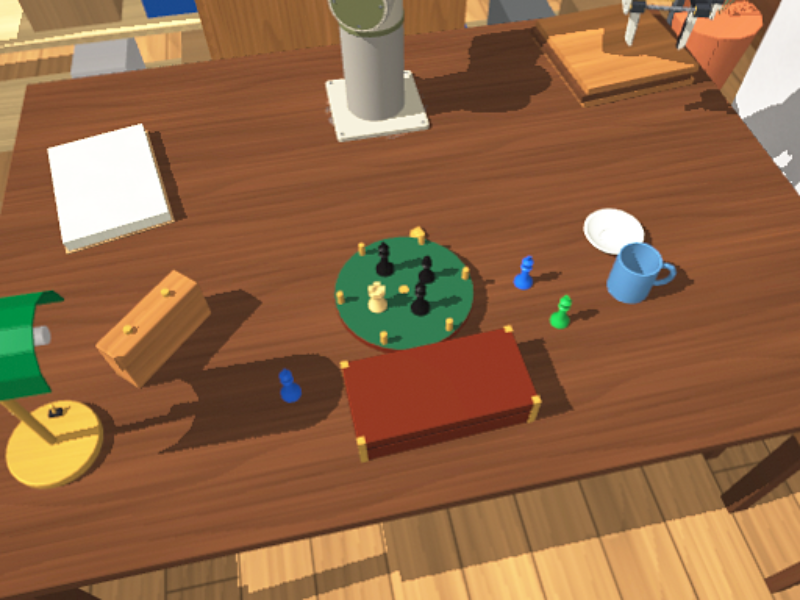

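View pics/side0.png

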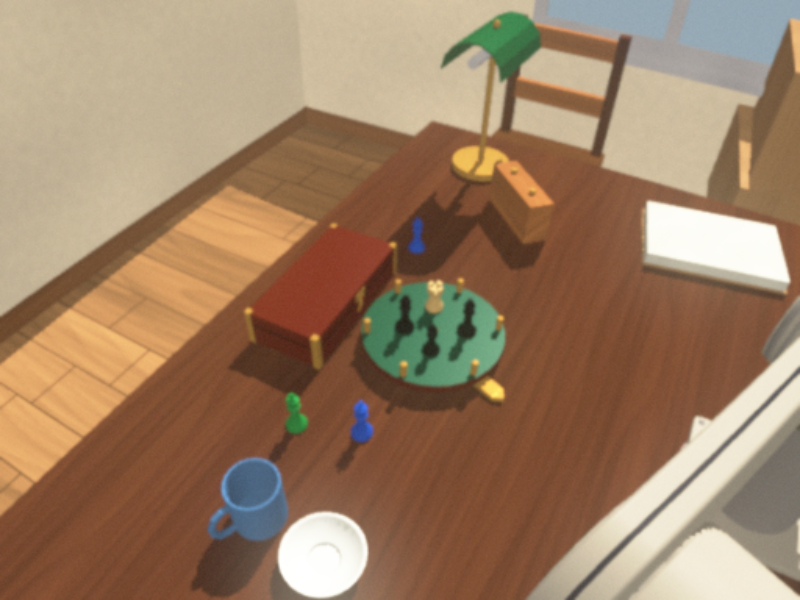

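Scene picture (800 px scale): the carousel is at (404,291), with its pointer tip at about (418,230). The only pale piece is the rook at (377,297). Possible mix-ups:
- Black kings at (384,260) and (421,300), and the black bishop at (427,270).
- Blue look-alikes at (525,272) and (289,385), and a green one at (561,310). All three stand off the carousel.

I choose the pale piece and check it in a close crop.

```bash
python3 - <<'E'
import cv2,numpy as np
from plant import *
a=read_camera("scene")[140:230,205:315,::-1];b=read_camera("side")[170:265,220:335,::-1]
a=cv2.resize(a,None,fx=7,fy=6.6,interpolation=cv2.INTER_CUBIC) if 0 else cv2.resize(a,None,fx=6,fy=6,interpolation=cv2.INTER_CUBIC)
b=cv2.resize(b,None,fx=6,fy=6,interpolation=cv2.INTER_CUBIC)
cv2.imwrite("pics/a.png",a);cv2.imwrite("pics/b.png",b)
E
```

```text
(no output)
```

View pics/a.png

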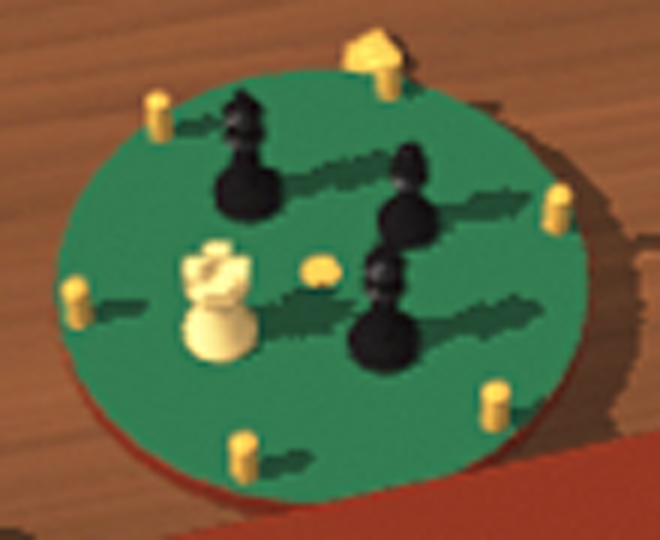

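View pics/b.png

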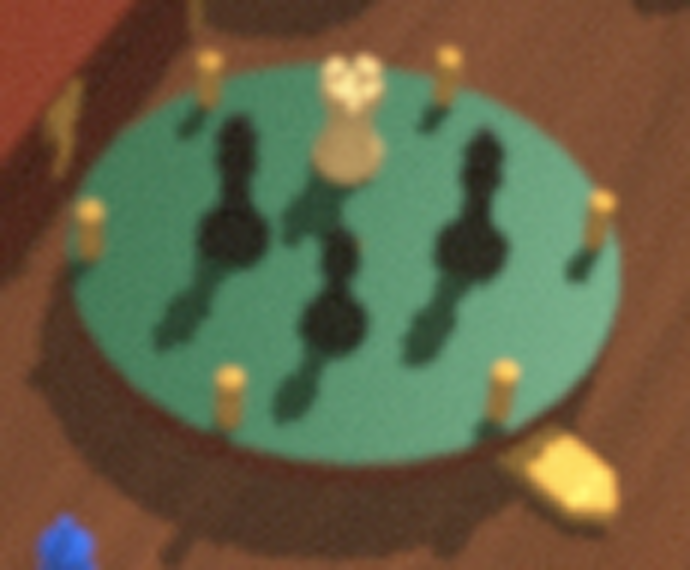

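The crops confirm the pale battlement-topped rook: foot at (220,338) in the scene crop and (348,158) in the side crop. The six post tops are clear, and the pointer tip is at (375,30) in the scene crop and (612,500) in the side crop.

```bash
cat > h.py <<'E'
import cv2,numpy as np
from plant import *
from scipy.spatial.transform import Rotation as R
def ray(n,px,z):
    c=get_calibration(n);K=np.array([[c['fx'],0,c['cx']],[0,c['fy'],c['cy']],[0,0,1.]])
    p=cv2.undistortPoints(np.array(px,float).reshape(-1,1,2),K,c['dist_coeffs'])[:,0]
    d=R.from_rotvec(c['orientation']).apply(np.c_[p,np.ones(len(p))])
    return c['eye']+d*((z-c['eye'][2])/d[:,2])[:,None]
def circ(P):
    A=np.c_[2*P[:,:2],np.ones(len(P))];s=np.linalg.lstsq(A,(P[:,:2]**2).sum(1),rcond=None)[0]
    return s[:2],np.sqrt(s[2]+s[0]**2+s[1]**2)
E
cat > m.py <<'E'
from h import *
np.set_printoptions(precision=4,suppress=True)
D={"scene":((205,140),[(158,99),(388,75),(559,193),(496,391),(244,440),(76,288)],[(220,338),(248,197),(384,347),(408,226)],(375,30)),
"side":((220,170),[(449,57),(603,200),(505,371),(230,377),(90,210),(210,62)],[(348,158),(472,252),(232,243),(333,328)],(615,503))}
for n,(o,P,F,T) in D.items():
    f=lambda p:np.array(p,float)/6-.5+1/12+o
    W=ray(n,f(P),.06);c,r=circ(W);print(n,c,r)
    v=W[:,:2]-c;print("posts",W[:,:2].tolist(),np.degrees(np.arctan2(v[:,1],v[:,0])))
    w=ray(n,f(F),.034)[:,:2];v=w-c;print("rook,kA,kB,bishop",w.tolist(),np.degrees(np.arctan2(v[:,1],v[:,0])),np.hypot(*v.T))
    w=ray(n,f([T]),.008)[:,:2];v=w-c;print("tip",w,np.degrees(np.arctan2(v[:,1],v[:,0])),np.hypot(*v.T))
E
python3 m.py
```

```text
scene [ 0.5824 -0.052 ] 0.11760906401324966
posts [[0.47721789505851664, -0.11244508455732351], [0.4859739032492342, 0.003797427417203819], [0.5766389898453167, 0.06915400504270408], [0.6819815826437575, 0.011422419181275345], [0.6839045936836703, -0.10724761734245357], [0.583830848597593, -0.1697102683745938]] [-150.0998  149.9676   92.7298   32.4775  -28.5818  -89.3103]
rook,kA,kB,bishop [[0.608735530617417, -0.10584956911944238], [0.5277035505677997, -0.07690153140804763], [0.6302581122148377, -0.02982675689933295], [0.5620495882525981, -0.0025843620252717636]] [ -63.9692 -155.4876   24.8202  112.4147] [0.06   0.0601 0.0527 0.0534]
tip [[0.4109 0.0139]] [159.0042] [0.1837]
side [ 0.5746 -0.048 ] 0.1197358344217956
posts [[0.5776800324141598, -0.16765660041303754], [0.47229173239234135, -0.11106328219108041], [0.47004573124944293, 0.00941107403018615], [0.572715479445653, 0.07161161725422083], [0.6777820870895568, 0.01410579359601849], [0.6794882435679859, -0.10461921079802006]] [ -88.5486 -148.3495  151.2526   90.9256   31.043   -28.3843]
rook,kA,kB,bishop [[0.5999293913435153, -0.10199839365288621], [0.5202577395316729, -0.0735322371390782], [0.6218517341986562, -0.022354204867886973], [0.5559431951850886, 0.002332625820273937]] [ -64.9236 -154.8266   28.4861  110.3971] [0.0597 0.0601 0.0537 0.0537]
tip [[0.4096 0.0121]] [160.0051] [0.1757]
```

The turning axis is at about (0.578,-0.050), the front at 159.5° and the rook at -64.5°, so I need about 136° clockwise. I'll straddle the post at -89° with half-open fingers and sweep it round the near side. First I turn the tool and move above that post.

```bash
python3 -m crank '[[[-0.14,0,0,0,0,0,0.1],[-0.14,0,0,0,0,0,0.2],[-0.14,0,0,0,0,0,0.3],[-0.14,0,0,0,0,0,0.4],[-0.14,0,0,0,0,0,0.4]]]'
python3 -m crank '[[[-0.14,0,0,0,0,0,0.1],[-0.14,0,0,0,0,0,0.2],[-0.14,0,0,0,0,0,0.3],[-0.14,0,0,0,0,0,0.387],[-0.14,0,0,0,0,0,0.387]]]'
python3 -m crank '[[[-0.14,-0.1,0.05,0,0,0,0],[-0.14,-0.2,0.1,0,0,0,0],[-0.14,-0.3,0.15,0,0,0,0],[-0.14,-0.4,0.2,0,0,0,0],[-0.14,-0.49,0.254,0,0,0,0]]]'
python3 -m crank '[[[-0.14,-0.1,0.05,0,0,0,0],[-0.14,-0.2,0.1,0,0,0,0],[-0.14,-0.3,0.15,0,0,0,0],[-0.14,-0.4,0.2,0,0,0,0],[-0.14,-0.49,0.254,0,0,0,0]]]'
python3 -m crank '[[[-0.14,-0.1,0.05,0,0,0,0],[-0.14,-0.2,0.1,0,0,0,0],[-0.14,-0.3,0.15,0,0,0,0],[-0.14,-0.4,0.2,0,0,0,0],[-0.14,-0.49,0.254,0,0,0,0]]]'
python3 -m crank '[[[-0.14,0,0,0,0,0,0],[-0.14,0,0,0,0,0,0],[-0.14,0,0,0,0,0,0],[-0.14,0,0,0,0,0,0],[-0.14,0,0,0,0,0,0]]]'
python3 - <<'E'
from h import *
s=read_state();print(s['t'],s['tool_pos'],s['orientation'],s['opening'],s['q'])
cv2.imwrite("pics/w.png",read_camera("wrist")[:,:,::-1]);print(get_calibration("wrist"))
E
```

```text
t: 0.82
tool_pos: [0.1976, 0.5664, 0.2184]
orientation: [1.455, 2.784, -0.001]
force: [-0.5, -0.1, 0.1]
opening: 0.0477
gripper_force: 0.0
t: 1.45
tool_pos: [0.1976, 0.5664, 0.2185]
orientation: [2.218, 2.225, -0.0]
force: [-0.6, -0.1, -0.6]
opening: 0.0398
gripper_force: 0.0
t: 2.08
tool_pos: [0.3249, 0.3197, 0.2188]
orientation: [2.215, 2.227, 0.001]
force: [0.5, 0.3, 0.9]
opening: 0.0397
gripper_force: 0.0
t: 2.7
tool_pos: [0.4517, 0.0743, 0.219]
orientation: [2.216, 2.226, 0.001]
force: [0.4, 0.0, 0.2]
opening: 0.0398
gripper_force: 0.0
t: 3.32
tool_pos: [0.5784, -0.171, 0.2187]
orientation: [2.216, 2.226, 0.0]
force: [0.3, 0.5, 0.9]
opening: 0.04
gripper_force: 0.0
t: 3.95
tool_pos: [0.5778, -0.1683, 0.2191]
orientation: [2.221, 2.221, 0.0]
force: [-0.5, 1.0, 0.2]
opening: 0.0396
gripper_force: 0.0
3.95 [ 0.57779593 -0.1683117   0.21909108] [2.22089031e+00 2.22115007e+00 4.65979053e-04] 0.039621607235919815 [-3.68654223e-01  1.34378031e-01  1.48304062e+00  3.02407288e-05
  1.52350915e+00 -3.68772595e-01]
{'fx': 341.3970091445732, 'fy': 341.3970091445732, 'cx': 252.96263465922112, 'cy': 196.6332987068107, 'dist_coeffs': array([-0.01709429,  0.        ,  0.        ,  0.        ,  0.        ]), 'mount': array([[ 4.72609964e-04, -9.68302462e-01, -2.49780142e-01,
         6.92198804e-02],
       [ 9.99999119e-01,  1.47839629e-04,  1.31898424e-03,
        -1.25737290e-04],
       [-1.24024828e-03, -2.49780546e-01,  9.68301679e-01,
        -1.66040202e-01],
       [ 0.00000000e+00,  0.00000000e+00,  0.00000000e+00,
         1.00000000e+00]])}
```

View pics/w.png

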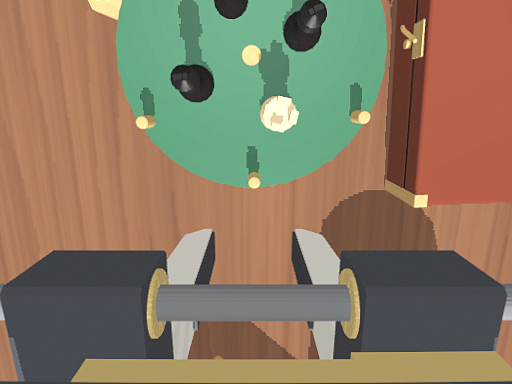

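The wrist view shows post tops at (254,183), (363,117) and (142,123), the hub at (251,55) and the rook at (280,115). The set box edge is at about x=390, clear of the target post.

```bash
python3 - <<'E'
from h import *
s=read_state();c=get_calibration("wrist");K=np.array([[c['fx'],0,c['cx']],[0,c['fy'],c['cy']],[0,0,1.]])
p=cv2.undistortPoints(np.array([[254,182],[364,117],[141,122]],float).reshape(-1,1,2),K,c['dist_coeffs'])[:,0]
T=np.eye(4);T[:3,:3]=R.from_rotvec(s['orientation']).as_matrix();T[:3,3]=s['tool_pos'];T=T@c['mount']
d=np.c_[p,np.ones(3)]@T[:3,:3].T;o=T[:3,3];w=o+d*((.06-o[2])/d[:,2])[:,None];print(w)
v=w[1]-w[2];print(np.hypot(*v[:2]),(w[1]+w[2]-w[0])[:2])
E
```

```text
[[ 0.57920831 -0.16841954  0.06      ]
 [ 0.68149134 -0.10661681  0.06      ]
 [ 0.47376683 -0.1112142   0.06      ]]
0.20777537054709028 [ 0.57604986 -0.04941147]
```

```bash
python3 -m crank '[[[-0.14,0,0,0.08,0,0,0],[-0.14,0,0,0.16,0,0,0],[-0.14,0,0,0.24,0,0,0],[-0.14,0,0,0.31,0,0,0],[-0.14,0,0,0.342,0,0,0]]]'
python3 -m crank '[[[-0.5,0,0,0,0,0,0],[-0.5,0,0,0,0,0,0],[-0.5,0,0,0,0,0,0],[-0.5,0,0,0,0,0,0],[-0.5,0,0,0,0,0,0]]]'
python3 -m crank '[[[-0.5,0.0003,-0.0117,0,0,0,0.0311],[-0.5,0.0011,-0.0234,0,0,0,0.0622],[-0.5,0.0026,-0.0351,0,0,0,0.0933],[-0.5,0.0046,-0.0466,0,0,0,0.1244],[-0.5,0.0071,-0.0581,0,0,0,0.1556]]]'
python3 - <<'E'
from h import *
cv2.imwrite("pics/s2.png",cv2.resize(read_camera("scene")[130:240,190:330,::-1],None,fx=5,fy=5,interpolation=2))
E
```

```text
t: 4.62
tool_pos: [0.5763, -0.1682, 0.0453]
orientation: [-2.22, -2.218, 0.002]
force: [-0.3, 0.5, 0.8]
opening: 0.04
gripper_force: 0.0
t: 5.25
tool_pos: [0.5781, -0.1691, 0.0482]
orientation: [2.222, 2.22, 0.0]
force: [1.0, -0.1, -0.1]
opening: 0.0237
gripper_force: 0.0
t: 5.88
tool_pos: [0.5491, -0.1658, 0.048]
orientation: [2.477, 1.93, 0.001]
force: [1.6, -1.4, -2.9]
opening: 0.0235
gripper_force: 1.1
```

View pics/s2.png

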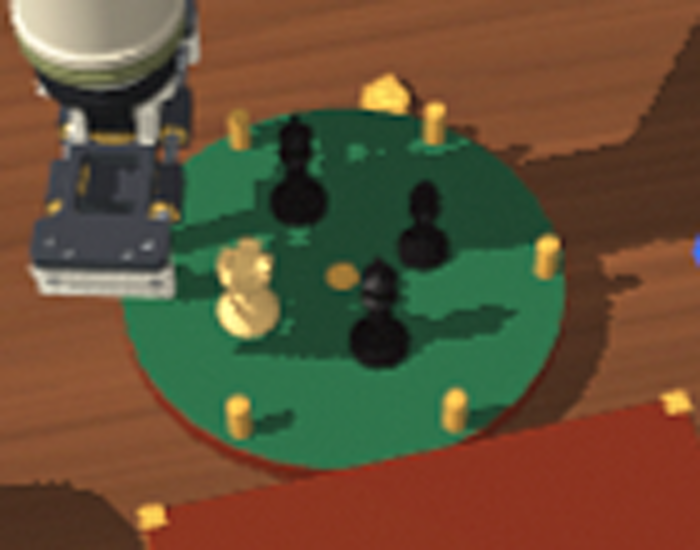

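The disc has turned clockwise with the post, and all four pieces are standing (rook foot at about (247,312)). I'll go on with the same arc step.

```bash
python3 -m crank '[[[-0.5,0.0003,-0.0117,0,0,0,0.0311],[-0.5,0.0011,-0.0234,0,0,0,0.0622],[-0.5,0.0026,-0.0351,0,0,0,0.0933],[-0.5,0.0046,-0.0466,0,0,0,0.1244],[-0.5,0.0071,-0.0581,0,0,0,0.1556]]]'
python3 -m crank '[[[-0.5,0.0003,-0.0117,0,0,0,0.0311],[-0.5,0.0011,-0.0234,0,0,0,0.0622],[-0.5,0.0026,-0.0351,0,0,0,0.0933],[-0.5,0.0046,-0.0466,0,0,0,0.1244],[-0.5,0.0071,-0.0581,0,0,0,0.1556]]]'
python3 -m crank '[[[-0.5,0.0003,-0.0117,0,0,0,0.0311],[-0.5,0.0011,-0.0234,0,0,0,0.0622],[-0.5,0.0026,-0.0351,0,0,0,0.0933],[-0.5,0.0046,-0.0466,0,0,0,0.1244],[-0.5,0.0071,-0.0581,0,0,0,0.1556]]]'
python3 -m crank '[[[-0.5,0.0003,-0.0117,0,0,0,0.0311],[-0.5,0.0011,-0.0234,0,0,0,0.0622],[-0.5,0.0026,-0.0351,0,0,0,0.0933],[-0.5,0.0046,-0.0466,0,0,0,0.1244],[-0.5,0.0071,-0.0581,0,0,0,0.1556]]]'
cat > a.py <<'E'
from h import *
s=read_state();v=s['tool_pos'][:2]-np.array([.577,-.049]);y=R.from_rotvec(s['orientation']).as_matrix()[:,1]
print(s['t'],np.hypot(*v),np.degrees(np.arctan2(v[1],v[0])),"yaw",np.degrees(np.arctan2(y[1],y[0])),s['tool_pos'][2],s['force'],s['q'][5])
E
python3 a.py
```

```text
t: 6.55
tool_pos: [0.5217, -0.1554, 0.0479]
orientation: [2.694, 1.614, 0.0]
force: [1.3, -2.4, -1.1]
opening: 0.0231
gripper_force: 1.1
t: 7.18
tool_pos: [0.4977, -0.1386, 0.048]
orientation: [2.87, 1.274, 0.0]
force: [1.0, -2.0, 0.1]
opening: 0.0235
gripper_force: 1.1
t: 7.8
tool_pos: [0.4784, -0.1165, 0.048]
orientation: [3.004, 0.915, 0.0]
force: [-1.4, -3.9, -0.2]
opening: 0.0237
gripper_force: 1.1
t: 8.43
tool_pos: [0.465, -0.0903, 0.0479]
orientation: [3.094, 0.542, -0.0]
force: [-0.7, -3.0, 1.2]
opening: 0.0232
gripper_force: 1.1
8.425 0.11935168610765484 -159.7705928128869 yaw -70.13967204999754 0.04789483694411671 [-0.68543673 -2.98054588  1.19698944] 0.9252168951426487
```

```bash
python3 -m crank '[[[-0.5,0.0003,-0.0117,0,0,0,0.0311],[-0.5,0.0011,-0.0234,0,0,0,0.0622],[-0.5,0.0026,-0.0351,0,0,0,0.0933],[-0.5,0.0046,-0.0466,0,0,0,0.1244],[-0.5,0.0071,-0.0581,0,0,0,0.1556]]]'
python3 -m crank '[[[-0.5,0.0003,-0.0117,0,0,0,0.0311],[-0.5,0.0011,-0.0234,0,0,0,0.0622],[-0.5,0.0026,-0.0351,0,0,0,0.0933],[-0.5,0.0046,-0.0466,0,0,0,0.1244],[-0.5,0.0071,-0.0581,0,0,0,0.1556]]]'
python3 -m crank '[[[-0.5,0.0003,-0.0117,0,0,0,0.0311],[-0.5,0.0011,-0.0234,0,0,0,0.0622],[-0.5,0.0026,-0.0351,0,0,0,0.0933],[-0.5,0.0046,-0.0466,0,0,0,0.1244],[-0.5,0.0071,-0.0581,0,0,0,0.1556]]]'
python3 -m crank '[[[-0.5,0.0003,-0.0117,0,0,0,0.0311],[-0.5,0.0011,-0.0234,0,0,0,0.0622],[-0.5,0.0026,-0.0351,0,0,0,0.0933],[-0.5,0.0046,-0.0466,0,0,0,0.1244],[-0.5,0.0071,-0.0581,0,0,0,0.1556]]]'
python3 a.py
python3 - <<'E'
from h import *
cv2.imwrite("pics/s3.png",cv2.resize(read_camera("scene")[130:240,190:330,::-1],None,fx=5,fy=5,interpolation=2))
E
```

```text
t: 9.05
tool_pos: [0.4584, -0.0616, 0.0479]
orientation: [3.137, 0.161, -0.0]
force: [-0.9, -2.0, 1.2]
opening: 0.023
gripper_force: 1.1
t: 9.68
tool_pos: [0.4589, -0.0323, 0.0479]
orientation: [3.133, -0.223, -0.0]
force: [-0.3, -1.7, 0.6]
opening: 0.0234
gripper_force: 1.1
t: 10.3
tool_pos: [0.4666, -0.004, 0.0478]
orientation: [3.082, -0.603, -0.0]
force: [-1.2, -1.4, 1.8]
opening: 0.0229
gripper_force: 1.0
t: 10.92
tool_pos: [0.4809, 0.0216, 0.0479]
orientation: [2.986, -0.974, 0.0]
force: [-0.5, -2.8, 1.4]
opening: 0.023
gripper_force: 1.0
10.925 0.11921532876836492 143.68228942120714 yaw -126.14639820267666 0.047861802261168804 [-0.52129363 -2.83396222  1.40073377] 2.1407106766827924
```

View pics/s3.png

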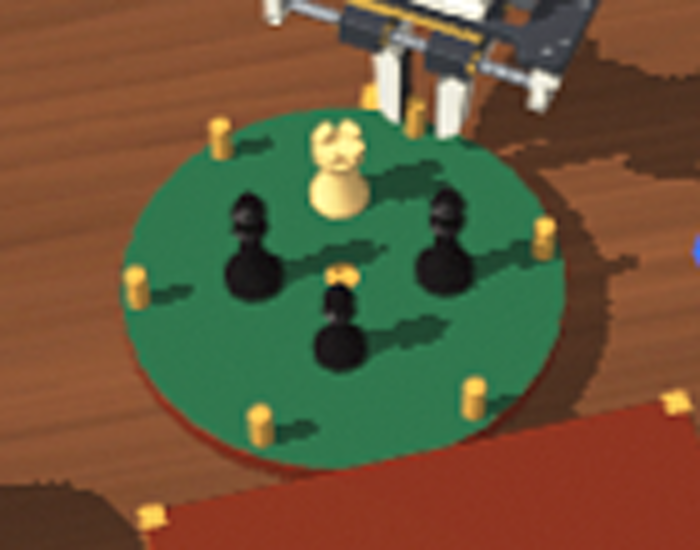

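All pieces are standing. The rook's foot is at (338,196), just short of the front. I'll measure it from the scene and side pictures.

```bash
python3 - <<'E'
from h import *
a=np.array([(338,196)],float)/5-.4+(190,130)
w=ray("scene",a,.034)[0,:2]; c=np.array([.582,-.052]);v=w-c
print(w,np.degrees(np.arctan2(v[1],v[0])),np.hypot(*v))
E
```

```text
[ 0.52130213 -0.04101113] 169.73820395353357 0.061684572613501486
```

10.5° remain. I'll finish the arc gently, back off about 4 mm so the fingers are free of the post, then lift.

```bash
python3 -m crank '[[[-0.5,0.0003,-0.0117,0,0,0,0.0311],[-0.5,0.0011,-0.0234,0,0,0,0.0622],[-0.5,0.0025,-0.0340,0,0,0,0.09],[-0.5,0.0035,-0.0405,0,0,0,0.108],[-0.5,0.004,-0.0437,0,0,0,0.1167]]]'
python3 -m crank '[[[-0.5,0,0,0,0,0,0],[-0.5,0,0,0,0,0,0],[-0.5,0,0.004,0,0,0,0],[-0.5,0,0.009,0,0,0,0],[-0.5,0,0.009,0,0,0,0]]]'
python3 -m crank '[[[-0.5,0,0,-0.01,0,0,0],[-0.5,0,0,-0.04,0,0,0],[-0.5,0,0,-0.1,0,0,0],[-0.5,0,0,-0.2,0,0,0],[-0.5,0,0,-0.3,0,0,0]]]'
python3 -m crank '[[[-0.5,-0.08,0,0,0,0,0],[-0.5,-0.16,0,0,0,0,0],[-0.5,-0.22,0,0,0,0,0],[-0.5,-0.22,0,0,0,0,0],[-0.5,-0.22,0,0,0,0,0]]]'
python3 a.py
python3 - <<'E'
from h import *
a=cv2.resize(read_camera("scene")[130:240,200:320,::-1],None,fx=3.3,fy=5,interpolation=2)
b=cv2.resize(read_camera("side")[165:275,215:335,::-1],None,fx=3.3,fy=5,interpolation=2)
cv2.imwrite("pics/s4.png",np.hstack([a,b]))
E
```

```text
t: 11.6
tool_pos: [0.4954, 0.0381, 0.0477]
orientation: [2.885, -1.243, 0.0]
force: [-0.7, -2.0, 0.8]
opening: 0.0231
gripper_force: 0.9
t: 12.22
tool_pos: [0.4919, 0.035, 0.0476]
orientation: [2.885, -1.243, -0.0]
force: [-0.5, -0.7, -0.2]
opening: 0.0235
gripper_force: 0.0
t: 12.85
tool_pos: [0.4919, 0.0352, 0.2002]
orientation: [-2.885, 1.243, -0.001]
force: [1.3, 0.8, -0.5]
opening: 0.0237
gripper_force: 0.0
t: 13.48
tool_pos: [0.4171, 0.1149, 0.1986]
orientation: [-2.885, 1.242, -0.002]
force: [0.9, -0.9, 0.2]
opening: 0.0233
gripper_force: 0.0
13.475 0.2289619300660881 134.2924201817215 yaw -136.58316123025176 0.1985598689553078 [ 0.8735159  -0.91952335  0.23343719] 2.534296159013516
```

View pics/s4.png

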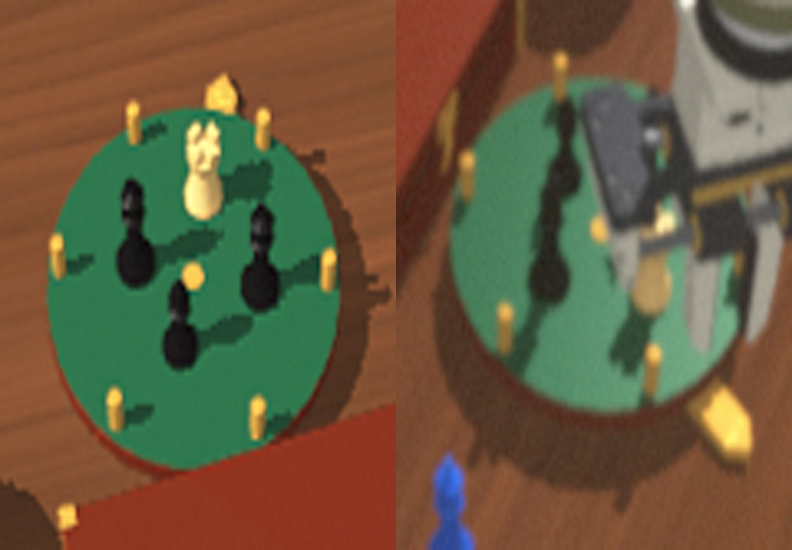

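```bash
python3 - <<'E'
from h import *
f=lambda p,o:np.array(p,float)/(3.3,5)-.37+o
for n,P,Rk,o in (("scene",[(134,108),(264,114),(330,254),(258,402),(115,395),(57,240)],(203,198),(200,130)),
  ("side",[(164,60),(70,158),(109,309),(257,350)],(254,291),(215,165))):
    c,r=circ(ray(n,f(P,o),.06))
    v=ray(n,f([Rk],o),.034)[0,:2]-c;print(n,c,r,np.degrees(np.arctan2(v[1],v[0])),np.hypot(*v))
E
```

```text
scene [ 0.57887018 -0.04973363] 0.11939430657609253 159.45268133006593 0.05710763200591998
side [ 0.57710114 -0.04843114] 0.11898212599627109 158.12827209536977 0.06304004781213057
```

The rook is at about 159° and the front at about 159.7°, well inside the ±12° allowed. The arm is clear, so I'm handing in.

```bash
python3 -c "from plant import *;print(close_job())"
```

```text
the job is handed in; nothing more can be done
None
```

I turned the carousel about 136° clockwise and handed the job in: the rook stands within about 2° of the pointer's middle line by the cameras (roughly 12° is allowed), all four pieces are upright, and the arm is clear; no verdict came back from the hand-in.

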